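Latch the two-part mould shut

TASK

The two-part bench mould with the orange latch handle still stands ajar. Swing its wire claw over and lay the crossbar down behind the keeper post on the sliding half, let go, then swing the orange lever back and down over centre until it lies flat and the halves are drawn together and stay shut.

Things in the scene. Friction and masses are not known exactly. Their poses are not given: they have to be found in the camera images.
- mould: Aluminium mould with an orange-handled draw latch on top (the blue-handled one is latched: a bystander). Fixed, 240 x 110 mm, halves 55 high. Origin: centre of underside; z up; x runs level from the latch half (robot's side) to the sliding keeper half; lever and claw hinge about y, centred on y = 0. The (x, z) mm given below are in this frame. The lever pivot is at (-20, 83).
- claw_bar (a point): Centre of the claw's crossbar, 10 mm thick, 46 long along mould y; pinch its ends from above, it turns in the grip. Two rods, 36 apart, join it, 85 mm off, to a hinge on the lever: 30 mm from the lever pivot, 20 degrees from the handle line on its -x side (under it when shut). Starts raised, at z about 195, held by light friction; below 60 degrees it falls. The lever can give a little with it.
- mould_lever (a joint): Lever angle, rad: 0 = shut, handle level, pointing to -x; 1.57 upright; more leans to +x (starts 1.66 to 1.92, stop 2.18). Handle: to 95 mm from the pivot, 20 wide, 12 thick; shut, its top is at z = 89. It stays where left; a few newtons on its +x face push it to -x, then down. Hooked, it passes centre at about 0.3 and stays down; unhooked it draws nothing.
- mould_half (a joint): Gap between halves, m: 0.012 at first (springs, 5 to 15 N), about 0.001 latched. This half carries the keeper: a post 22 mm wide on a pedestal as wide. Gap open: post's far face at x = 41.5, leaning to 46 at its top z = 100; behind it the pedestal top, z = 80, runs to x = 76. There the crossbar lies with its centre at z = 85; aim at x = 56, good from 50 to 62.

How it is judged:
By the outcome, as a careful person would: the job done as asked, in the order asked, and still so for the second after the job is handed in, with the robot touching nothing.
It also fails if it takes over 48 s, if anything falls off the work surface, if the arm or the gripper's body presses on something with over 40 N, if the wrist force passes 120 N, or if a joint passes its speed limit or range.

ROBOT

A 6-joint arm with a two-finger parallel gripper is mounted at the origin on a cart in front of the work surface, level with it; the furniture and walls round the work are solid. World frame = base frame: x ahead of the robot, y to its left, z up, the work surface at z = 0. Lengths are in m, angles in rad, forces in N, time in s.
With the tool pointing down it reaches from about 0.375 to 0.9 m from the base axis. Payload 3.1 kg.
Tool frame: the origin (TCP) lies midway between the tips of the shut fingers; the grasp point (between the pads) lies 19 mm behind it; z points along the fingers, x is the direction in which the jaws open and shut, and the axes are right-handed (so a half turn about z gives the same grasp; the last joint's range is limited). The gripper opens to 87 mm and grips with 3 to 60 N. Pads are 19 mm wide; open, the fingers measure 117 mm over their backs; the gripper's body (75 mm by 190 mm) begins 51 mm behind the grasp point.
Start: joints at [-1.351, 0.527, 1.433, -0, 1.181, -0.178], TCP at [0.243, -0.576, 0.223] pointing down, gripper open.
Joint ranges: [-3.08, 3.08], [-0.75, 2.2], [0.22, 2.44], [-1.43, 4.57], [0, 2.65], [-2.85, 2.85]. Speed limits (rad/s): [2.79, 2.79, 3.14, 3.14, 3.14, 3.14].

INTERFACE

Orientations are given as a unit quaternion [x, y, z, w].
In Python, from rig import * gives the robot as it stands.
- The arm moves only by the tool drive_tool, never from a script. Its argument "plan" is a list of rows, each an object with "offset": the shift along the tool's x, y, z in cm, a list of three; "delta_rot": the turn, a rotation vector about the tool's x, y, z in degrees, a list of three; "jaw": the finger opening in cm, from 0 to 8.7. In form: [{"offset": [dx, dy, dz], "delta_rot": [wx, wy, wz], "jaw": jaw}, ...]. A call has exactly 8 rows; each row is the pose to reach, as a shift and turn from the pose commanded when the call began, along the tool's axes at that moment; what a row does not reach only later rows make up. A row lasts 1/12 s, in which the tool goes at most 41.7 mm and 7.16 degrees, less where a joint would pass 70% of its speed; a pose out of reach is approached as far as the arm can. A call with a gripper value outside its range is refused whole. The fingers move at their own pace and stop on an object; "squeeze" is the grip in N (left out, the last holds). Time passes only in rows, so rows that repeat a pose let the fingers close, or fill a call up. It gives the time, the measured TCP pose, the force and the opening at its end, in the units of the state.
- get_obs(): the state, without advancing time (a new reading comes with each control period).
- camera(name): name is "side" or "top" or "wrist"; returns the picture (420x560x3 uint8, red, green, blue); there is no depth.
- calibration(name): a dict with "K" (3x3 intrinsics, pixels), "pose" (4x4, takes a point from camera to world coordinates); the wrist camera has in their place "tool_from_camera" (4x4, takes a point from camera to tool coordinates, whose origin is the TCP and whose axes are the tool frame's). Camera axes: x right, y down, z forward; pixel columns grow to the right and rows downward; lengths in m; the calibration is good to about 2 mm. The wrist camera is an equidistant fisheye: a pixel r from the principal point sees the ray r / f radians off the axis. A picture is of the moment at which its call begins: read the wrist's pose just before it. calibration takes no time and is no camera call.
- hand_in(): hands the job in, once; it reports no verdict.
The state is a dict: "time": time; "q": joint angles; "joint_velocities": joint speeds; "joint_torque": joint torques, N m; "position": TCP position; "tool_rot": TCP orientation; "ft_force": force on the tool from outside, world axes, zero at the start; "moment": the same for the moment, N m; "grip_width": finger opening in m.
Only numpy, scipy, OpenCV 4.12 (cv2) and the standard library are available. Lean on these libraries where they do the work, as an engineer would, in place of code of your own. Each camera call takes 0.05 s, during which the arm holds its last target.

## Working session

There is one attempt and no reset: what is moved stays moved. The work goes in short steps, Python scripts to look and compute and a tool call to move; the robot and the scene stay as the last step left them, time stands still between calls to the robot, and variables do not carry over. Pictures are saved under pics/ and viewed, and the job is handed in when it is done.

Besides the shell and the picture viewer there is one more tool, called after "Call:" by a JSON object that holds its "fn" and its "kwargs", one argument or row to a line. drive_tool: Moves the arm, as the interface text tells. Its arguments: {"type":"object","properties":{"plan":{"type":"array","items":{"type":"object","properties":{"offset":{"type":"array","items":{"type":"number"}},"delta_rot":{"type":"array","items":{"type":"number"}},"jaw":{"type":"number"}}}},"squeeze":{"type":"number"}},"required":["plan"]}

```bash
mkdir -p pics; ls
python3 - <<'E'
from rig import *
import cv2
o=get_obs();print(o)
for n in ["side","top"]:
    c=calibration(n);print(n,c)
    cv2.imwrite(f"pics/{n}0.png",camera(n)[:,:,::-1])
print(calibration("wrist"))
E
```

```text
pics
{'time': 0.0, 'q': array([-1.35047623e+00,  5.28472593e-01,  1.43390766e+00, -4.22716002e-05,
        1.18137530e+00, -1.78479348e-01]), 'joint_velocities': array([ 0.00019675, -0.00063672, -0.00231658,  0.0010655 ,  0.00042624,
       -0.00112069]), 'joint_torque': array([-3.15619844e-03, -4.40054476e+01, -1.76590133e+01,  6.30381075e-02,
        5.82560536e-02, -1.61182907e-04]), 'position': array([ 0.24256028, -0.57521641,  0.22156598]), 'tool_rot': array([ 8.33164295e-01, -5.53024491e-01, -7.94056087e-04, -7.34428583e-04]), 'ft_force': array([-1.2255701 , -0.59484632, -0.14483097]), 'moment': array([-0.01156191,  0.03121683, -0.01013471]), 'grip_width': 0.08707291687341234}
side {'K': array([[386.49308089,   0.        , 275.90968153],
       [  0.        , 386.49308089, 207.34413788],
       [  0.        ,   0.        ,   1.        ]]), 'pose': array([[-0.85101985, -0.31194903,  0.42243699,  0.2072717 ],
       [-0.52511764,  0.49926577, -0.68919167,  0.82819691],
       [ 0.00408434, -0.80834491, -0.58869502,  0.59621879],
       [ 0.        ,  0.        ,  0.        ,  1. 
[... 253 characters left out ...]
[-0.99970287, -0.00730317, -0.0232557 ,  0.24485264],
       [ 0.02409335, -0.15131957, -0.98819122,  0.93382852],
       [ 0.        ,  0.        ,  0.        ,  1.        ]])}
{'K': array([[325.1922621 ,   0.        , 283.7914994 ],
       [  0.        , 325.1922621 , 208.84093259],
       [  0.        ,   0.        ,   1.        ]]), 'tool_from_camera': array([[ 9.99999808e-01, -2.46003019e-04,  5.68125863e-04,
        -1.25733553e-04],
       [ 1.00823735e-04,  9.70125218e-01,  2.42604721e-01,
        -6.71873288e-02],
       [-6.10834721e-04, -2.42604617e-01,  9.70125057e-01,
        -1.61344450e-01],
       [ 0.00000000e+00,  0.00000000e+00,  0.00000000e+00,
         1.00000000e+00]])}
```

View pics/side0.png

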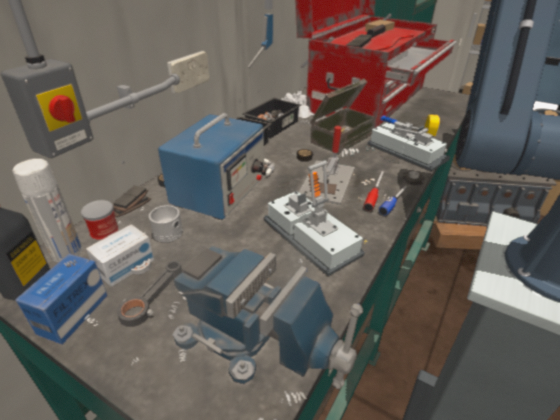

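View pics/top0.png

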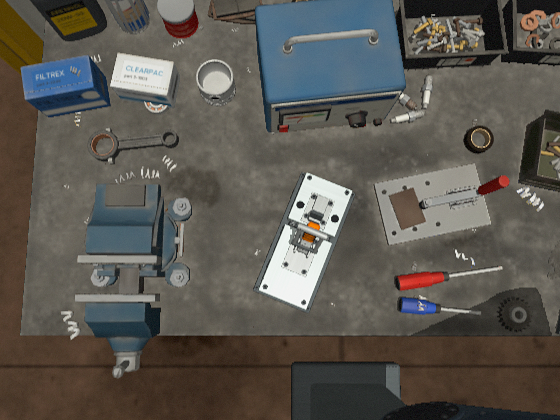

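The top view shows the open mould's white plates at about (305,242) with the orange lever at (310,230). In the side view it is at about (315,225).

Run:
```python
import cv2
a=cv2.imread("pics/side0.png")[140:280,250:380];cv2.imwrite("pics/s0z.png",cv2.resize(a,None,fx=4.2,fy=4.2,interpolation=cv2.INTER_CUBIC))
a=cv2.imread("pics/top0.png")[160:320,240:370];cv2.imwrite("pics/t0z.png",cv2.resize(a,None,fx=3.7,fy=3.7,interpolation=cv2.INTER_CUBIC))
```

```text
(no output)
```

View pics/s0z.png

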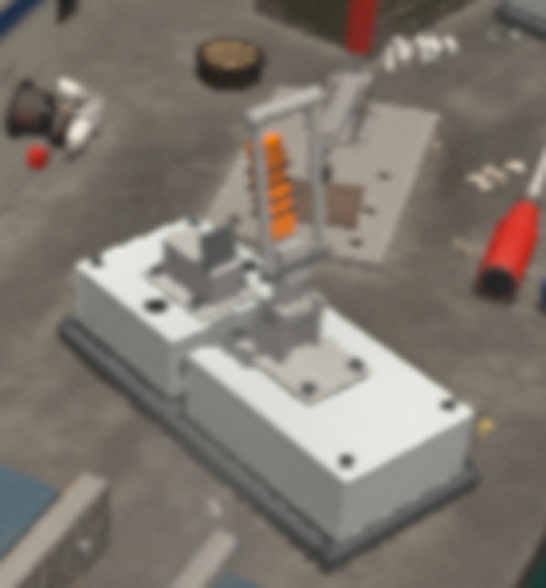

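View pics/t0z.png

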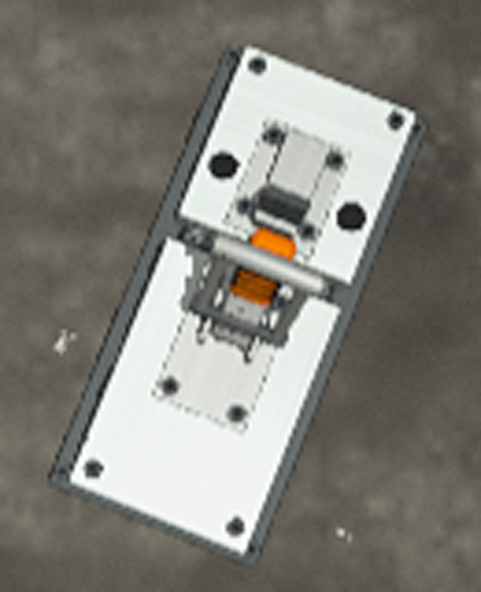

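Zoomed views: the crossbar spans about (213,240)-(328,288) in the top crop, in front of and above the lever. The keeper is further away, at about (283,203). I'll measure the mould frame from the white tops at z=55 mm, and the crossbar from both views.

```bash
cat > h.py <<'E'
import numpy as np, cv2
from rig import *
def rays(n,uv):
    c=calibration(n);uv=np.atleast_2d(np.array(uv,float));K=c["K"];P=c["pose"]
    d=np.c_[(uv-K[:2,2])/K[0,0],np.ones(len(uv))]@P[:3,:3].T
    return P[:3,3],d
def onz(n,uv,z):
    o,d=rays(n,uv);t=(z-o[2])/d[:,2];return o+d*t[:,None]
def tri(u1,u2):
    o1,d1=rays("side",u1);o2,d2=rays("top",u2);d1=d1[0]/np.linalg.norm(d1);d2=d2[0]/np.linalg.norm(d2)
    A=np.c_[d1,-d2];s=np.linalg.lstsq(A,o2-o1,rcond=None)[0];p=o1+s[0]*d1;q=o2+s[1]*d2
    return (p+q)/2,np.linalg.norm(p-q)
E
python3 - <<'E'
from h import *
a=cv2.imread("pics/top0.png")
m=((a.min(2)>205)).astype(np.uint8)*255
m[:165]=0;m[315:]=0;m[:,:245]=0;m[:,365:]=0
m=cv2.morphologyEx(m,cv2.MORPH_OPEN,np.ones((3,3),np.uint8))
cs,_=cv2.findContours(m,0,2)
for c in cs:
    if cv2.contourArea(c)<300: continue
    r=cv2.minAreaRect(c);b=cv2.boxPoints(r);w=onz("top",b,0.055)
    print(cv2.contourArea(c),b.round(1).tolist());print((w*1000).round(1),[np.linalg.norm(w[i]-w[i-1]).round(4) for i in range(4)])
def T(x,y):return (x/3.7+240-.37,y/3.7+160-.37)
def S(x,y):return (x/4.2+250-.37,y/4.2+140-.37)
# crossbar ends: side-left end=+x?; 
print("bar", tri(S(253,115),T(328,288)),tri(S(320,95),T(213,240)))
print("bar other", tri(S(253,115),T(213,240)),tri(S(320,95),T(328,288)))
E
```

```text
2676.5 [[258.3999938964844, 289.5], [285.1000061035156, 224.39999389648438], [331.8999938964844, 243.60000610351562], [305.29998779296875, 308.70001220703125]]
[[414.3 268.9  55. ]
 [528.3 223.2  55. ]
 [494.8 140.4  55. ]
 [381.9 187.7  55. ]] [np.float64(0.0874), np.float64(0.1228), np.float64(0.0893), np.float64(0.1224)]
901.0 [[295.29998779296875, 199.6999969482422], [306.20001220703125, 172.5], [351.70001220703125, 190.6999969482422], [340.79998779296875, 217.89999389648438]]
[[572.7 205.1  55. ]
 [622.6 185.5  55. ]
 [590.  103.9  55. ]
 [540.5 124.1  55. ]] [np.float64(0.0871), np.float64(0.0536), np.float64(0.0879), np.float64(0.0534)]
bar (array([0.50822103, 0.16703166, 0.17659954]), np.float64(0.03300763900364932)) (array([0.49203266, 0.20417947, 0.21654923]), np.float64(0.03273093912460928))
bar other (array([0.50834449, 0.20819531, 0.1991763 ]), np.float64(0.0030818032599983624)) (array([0.49182264, 0.16232786, 0.19292917]), np.float64(0.0008209976852979853))
```

Run:
```python
from h import *
def T(x,y):return (x/3.7+240-.37,y/3.7+160-.37)
tray=[T(232,45),T(424,125),T(254,562),T(50,482)]
for z in (0.0,.008):
    w=onz("top",tray,z);print((w*1e3).round(1),[np.linalg.norm(w[i]-w[i-1]).round(4) for i in range(4)],w.mean(0), np.degrees(np.arctan2(*(w[:2].mean(0)-w[2:].mean(0))[[1,0]])))
for nm,z,p in [("near half",.055,[T(168,238),T(342,308),T(245,553),T(68,485)]),("far half",.055,[T(241,47),T(416,112),T(353,285),T(178,213)])]:
    w=onz("top",p,z);print(nm,(w*1e3).round(1),[np.linalg.norm(w[i]-w[i-1]).round(4) for i in range(4)],w.mean(0))
print("posttop",onz("top",[T(262,185),T(309,203)],.1))
```

```text
[[636.8 189.2   0. ]
 [595.6  90.3   0. ]
 [374.7 178.7   0. ]
 [413.5 280.1   0. ]] [np.float64(0.2412), np.float64(0.1071), np.float64(0.2379), np.float64(0.1086)] [0.50514837 0.18457758 0.        ] -21.976190298801555
[[634.9 189.6   8. ]
 [594.1  91.7   8. ]
 [375.  179.3   8. ]
 [413.5 279.8   8. ]] [np.float64(0.2391), np.float64(0.1061), np.float64(0.2359), np.float64(0.1077)] [0.50438295 0.18509395 0.008     ] -21.97619029880155
near half [[529.  223.2  55. ]
 [496.  140.2  55. ]
 [381.2 186.8  55. ]
 [412.2 269.6  55. ]] [np.float64(0.1257), np.float64(0.0894), np.float64(0.1239), np.float64(0.0885)] [0.45462246 0.20495104 0.055     ]
far half [[622.9 188.1  55. ]
 [591.4 103.2  55. ]
 [507.  134.8  55. ]
 [541.1 218.5  55. ]] [np.float64(0.0872), np.float64(0.0905), np.float64(0.0901), np.float64(0.0903)] [0.56561177 0.16114358 0.055     ]
posttop [[0.54789898 0.18153352 0.1       ]
 [0.53975589 0.16011849 0.1       ]]
```

Checks agree: the tray is 239×107 mm, centred at (0.505,0.185) with yaw −22°. The bar is at mould (−5,−1,196), and its distance to the hinge is about 86 mm against the 85 given. Next: the lever angle, the clearance to the blue box, and the motion to pre-grasp.

```bash
cat >> h.py <<'E'
from scipy.spatial.transform import Rotation as R
O=np.array([.505,.185,0]);yaw=np.radians(-22)
M=R.from_euler('z',yaw).as_matrix()
def m2w(p): return O+M@np.array(p,float)/1000
def w2m(p): return M.T@(np.array(p)-O)*1000
def st():
    o=get_obs();return o,np.array(o["position"]),R.from_quat(o["tool_rot"])
def report():
    o,p,r=st();print("t %.2f mould"%o["time"],w2m(p).round(1),"F(mould)",(M.T@o["ft_force"]).round(1),"grip",round(o["grip_width"]*1000,1),"q",o["q"].round(2))
    print("toolx",(M.T@r.as_matrix()[:,0]).round(3),"z",(M.T@r.as_matrix()[:,2]).round(3))
def goto(target_mould, zdir=(0,0,-1), xdir=(0,-1,0)):
    o,p,r=st();z=np.array(zdir,float);z/=np.linalg.norm(z);x=np.array(xdir,float);y=np.cross(z,x)
    G=M@np.c_[x,y,z]
    print("offset cm",(r.inv().apply(m2w(target_mould)-p)*100).round(2),"rot deg",np.degrees((r.inv()*R.from_matrix(G)).as_rotvec()).round(2))
E
python3 - <<'E'
from h import *
def T(x,y):return (x/3.7+240-.37,y/3.7+160-.37)
for z in (.15,.177,.19): print("tip",w2m(onz("top",[T(272,232)],z)[0]).round(1))
print("box",w2m(onz("top",[(270,131)],0)[0]),w2m(onz("top",[(405,122)],0)[0]))
report();goto([-5,-1,250]);goto([-5,-1,250],xdir=(0,1,0))
E
```

```text
tip [ 15.1   1.9 150. ]
tip [ 10.9   2.6 177. ]
tip [  8.9   2.9 190. ]
box [171.62199093 141.14538342   0.        ] [289.88502327 -94.87692309   0.        ]
t 0.10 mould [  41.5 -803.2  221.7] F(mould) [-0.3  0.3 -0.3] grip 87.2 q [-1.35  0.53  1.43 -0.    1.18 -0.18]
toolx [ 0.705 -0.709 -0.002] z [-0.001  0.002 -1.   ]
offset cm [-60.16 -53.28  -2.7 ] rot deg [3.000e-02 1.100e-01 4.485e+01]
offset cm [-60.16 -53.28  -2.7 ] rot deg [-1.4000e-01  3.0000e-02 -1.3515e+02]
```

Call:
{"fn": "drive_tool", "kwargs": {
  "plan": [
    {"offset": [-2.8, -2.5, -1], "delta_rot": [0, 0, 5.6], "jaw": 8.7},
    {"offset": [-5.6, -5, -2], "delta_rot": [0, 0, 11.2], "jaw": 8.7},
    {"offset": [-8.4, -7.5, -3], "delta_rot": [0, 0, 16.8], "jaw": 8.7},
    {"offset": [-11.2, -10, -4], "delta_rot": [0, 0, 22.4], "jaw": 8.7},
    {"offset": [-14, -12.5, -4], "delta_rot": [0, 0, 28], "jaw": 8.7},
    {"offset": [-16.8, -15, -4], "delta_rot": [0, 0, 33.6], "jaw": 8.7},
    {"offset": [-19.6, -17.5, -4], "delta_rot": [0, 0, 39.2], "jaw": 8.7},
    {"offset": [-22.4, -20, -4], "delta_rot": [0, 0, 44.8], "jaw": 8.7}
  ]
}}

```text
time: 0.77
position: [0.3401, -0.2898, 0.2624]
tool_rot: [-0.557, 0.83, 0.0, 0.0]
ft_force: [1.0, -1.0, 0.3]
grip_width: 0.0869
```

```bash
python3 -c "
from h import *
report();goto([-5,-1,250])"
```

```text
t 0.77 mould [  25.  -502.   262.4] F(mould) [ 1.3 -0.6  0.3] grip 86.9 q [-0.96  0.23  1.81  0.    1.1   1.  ]
toolx [-0.005 -1.    -0.   ] z [-0.  0. -1.]
offset cm [-50.09   3.22   1.26] rot deg [ 0.02  0.02 -0.26]
```

Call:
{"fn": "drive_tool", "kwargs": {
  "plan": [
    {"offset": [-3.5, 0.3, 0], "delta_rot": [0, 0, 0], "jaw": 8.7},
    {"offset": [-7, 0.6, 0], "delta_rot": [0, 0, 0], "jaw": 8.7},
    {"offset": [-10.5, 0.9, 0], "delta_rot": [0, 0, 0], "jaw": 8.7},
    {"offset": [-14, 1.2, 0], "delta_rot": [0, 0, 0], "jaw": 8.7},
    {"offset": [-17.5, 1.5, 0], "delta_rot": [0, 0, 0], "jaw": 8.7},
    {"offset": [-21, 1.8, 0], "delta_rot": [0, 0, 0], "jaw": 8.7},
    {"offset": [-24.5, 2.1, 0], "delta_rot": [0, 0, 0], "jaw": 8.7},
    {"offset": [-28, 2.4, 0], "delta_rot": [0, 0, 0], "jaw": 8.7}
  ]
}}

```text
time: 1.43
position: [0.4223, -0.0213, 0.2624]
tool_rot: [-0.559, 0.829, 0.0, -0.0]
ft_force: [0.3, 0.5, 0.2]
grip_width: 0.0871
```

```bash
python3 -c "
from h import *
report();goto([-5,-1,250])"
```

```text
t 1.43 mould [   0.6 -222.3  262.4] F(mould) [0.1 0.5 0.2] grip 87.1 q [-0.32  0.2   1.86 -0.    1.09  1.64]
toolx [ 0.001 -1.     0.   ] z [-0. -0. -1.]
offset cm [-22.13   0.55   1.24] rot deg [ 0.02 -0.    0.04]
```

Call:
{"fn": "drive_tool", "kwargs": {
  "plan": [
    {"offset": [-3.5, 0.1, 0], "delta_rot": [0, 0, 0], "jaw": 8.7},
    {"offset": [-7, 0.2, 0], "delta_rot": [0, 0, 0], "jaw": 8.7},
    {"offset": [-10.5, 0.3, 0], "delta_rot": [0, 0, 0], "jaw": 8.7},
    {"offset": [-14, 0.4, 0], "delta_rot": [0, 0, 0], "jaw": 8.7},
    {"offset": [-17.5, 0.5, 0], "delta_rot": [0, 0, 0], "jaw": 8.7},
    {"offset": [-21, 0.5, 0], "delta_rot": [0, 0, 0], "jaw": 8.7},
    {"offset": [-22.1, 0.5, 0], "delta_rot": [0, 0, 0], "jaw": 8.7},
    {"offset": [-22.1, 0.5, 0], "delta_rot": [0, 0, 0], "jaw": 8.7}
  ]
}}

```text
time: 2.1
position: [0.5009, 0.1859, 0.2621]
tool_rot: [-0.561, 0.828, 0.0, 0.0]
ft_force: [-0.8, -0.2, 0.8]
grip_width: 0.0869
```

```bash
python3 -c "
from h import *
report()
cv2.imwrite('pics/w1.png',camera('wrist')[:,:,::-1])
"
```

```text
t 2.10 mould [ -4.1  -0.7 262.1] F(mould) [-0.7 -0.4  0.8] grip 86.9 q [0.15 0.36 1.61 0.   1.17 2.1 ]
toolx [ 0.005 -1.    -0.   ] z [-0.  0. -1.]
```

View pics/w1.png

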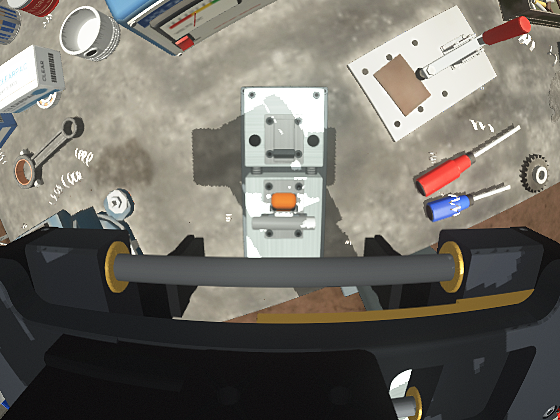

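The wrist view shows the bar at about (253–315, 221), the orange handle end at (284,201), and the keeper at (284,153). The image centre line at x≈284 matches the mould axis. Now the bar and keeper positions from this view.

```bash
cat >> h.py <<'E'
def wray(uv,p,r):
    c=calibration("wrist");K=c["K"];Tc=c["tool_from_camera"];d=np.array(uv,float)-K[:2,2];n=np.linalg.norm(d);th=n/K[0,0]
    v=np.r_[d/n*np.sin(th),np.cos(th)]
    return p+r.apply(Tc[:3,3]),r.apply(Tc[:3,:3]@v)
def won(uv,z,p=None,r=None):
    if p is None: _,p,r=st()
    o,d=wray(uv,p,r);return w2m(o+d*(z/1000-o[2])/d[2]).round(1)
E
python3 - <<'E'
from h import *
a=cv2.imread("pics/w1.png");cv2.imwrite("pics/w1z.png",cv2.resize(a[80:290,215:355],None,fx=2.8,fy=2.8,interpolation=cv2.INTER_CUBIC)[:590])
for n,uv,z in [("barL",(253,222),196),("barR",(315,221),196),("tip",(284,193),177),("tipnear",(284,209),177),("post",(275,153),100),("post",(295,153),100),("corn",(243,88),55),("corn",(327,88),55)]: print(n,won(uv,z))
E
```

```text
barL [ -4.4  20.6 196. ]
barR [ -3.5 -24.6 196. ]
tip [ 13.4  -2.  177. ]
tipnear [  0.7  -2.  177. ]
post [ 38.6   6.9 100. ]
post [ 38.6 -13.  100. ]
corn [109.7  44.   55. ]
corn [110.1 -50.2  55. ]
```

View pics/w1z.png

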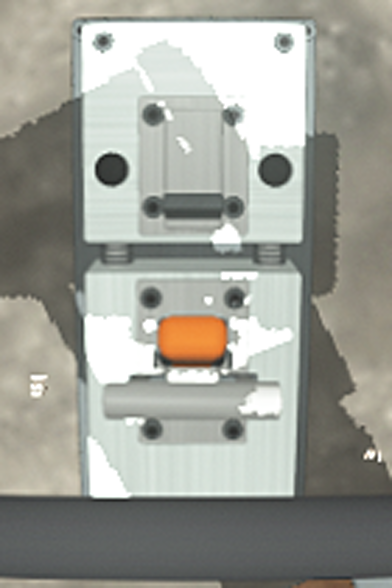

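Call:
{"fn": "drive_tool", "kwargs": {
  "plan": [
    {"offset": [0.1, 0, 1.2], "delta_rot": [0, 0, 0], "jaw": 8.0},
    {"offset": [0.1, 0, 2.6], "delta_rot": [0, 0, 0], "jaw": 7.5},
    {"offset": [0.1, 0, 4.0], "delta_rot": [0, 0, 0], "jaw": 7},
    {"offset": [0.1, 0, 5.4], "delta_rot": [0, 0, 0], "jaw": 7},
    {"offset": [0.1, 0, 6.8], "delta_rot": [0, 0, 0], "jaw": 7},
    {"offset": [0.1, 0, 8.0], "delta_rot": [0, 0, 0], "jaw": 7},
    {"offset": [0.1, 0, 8.1], "delta_rot": [0, 0, 0], "jaw": 6.5},
    {"offset": [0.1, 0, 8.1], "delta_rot": [0, 0, 0], "jaw": 6.5}
  ]
}}

```text
time: 2.82
position: [0.4989, 0.181, 0.181]
tool_rot: [-0.559, 0.829, 0.0, -0.001]
ft_force: [-0.2, -0.3, 0.3]
grip_width: 0.0661
```

```bash
python3 -c "
from h import *
report()
cv2.imwrite('pics/w2.png',camera('wrist')[:,:,::-1])
a=camera('side')[:,:,::-1][100:280,220:400];cv2.imwrite('pics/s2.png',cv2.resize(a,None,fx=3.3,fy=3.3,interpolation=cv2.INTER_CUBIC))
"
```

```text
t 2.82 mould [ -4.2  -5.9 181. ] F(mould) [-0.1 -0.3  0.3] grip 66.1 q [ 0.14  0.46  1.71 -0.    0.98  2.09]
toolx [-0.001 -1.     0.002] z [-0.002 -0.002 -1.   ]
```

View pics/w2.png

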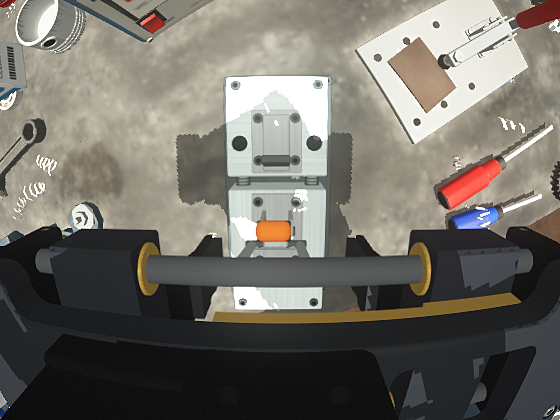

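View pics/s2.png

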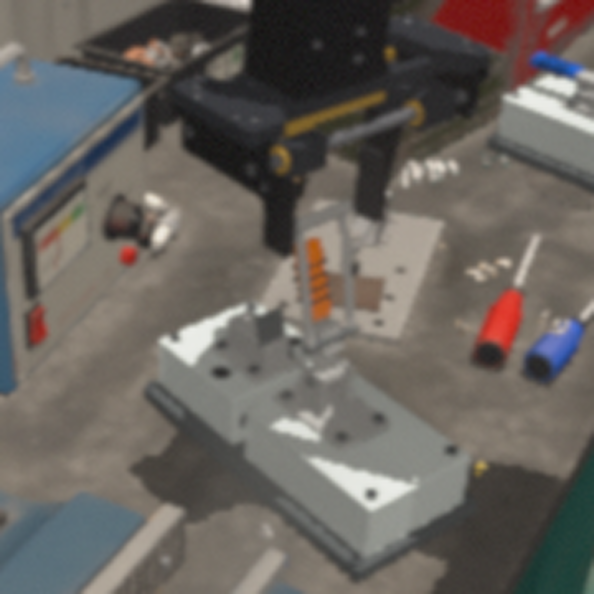

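The side view shows the fingers straddling the crossbar, which sits at (303–345, 208). Commanded y is 4 mm too far right, so I'll correct that and then close.

Call:
{"fn": "drive_tool", "kwargs": {
  "plan": [
    {"offset": [-0.4, 0, 0], "delta_rot": [0, 0, 0], "jaw": 6.5},
    {"offset": [-0.4, 0, 0], "delta_rot": [0, 0, 0], "jaw": 6.0},
    {"offset": [-0.4, 0, 0], "delta_rot": [0, 0, 0], "jaw": 5.5},
    {"offset": [-0.4, 0, 0], "delta_rot": [0, 0, 0], "jaw": 5},
    {"offset": [-0.4, 0, 0], "delta_rot": [0, 0, 0], "jaw": 4.4},
    {"offset": [-0.4, 0, 0], "delta_rot": [0, 0, 0], "jaw": 4.2},
    {"offset": [-0.4, 0, 0], "delta_rot": [0, 0, 0], "jaw": 4.2},
    {"offset": [-0.4, 0, 0], "delta_rot": [0, 0, 0], "jaw": 4.2}
  ],
  "squeeze": 12
}}

```text
time: 3.58
position: [0.5016, 0.1865, 0.1816]
tool_rot: [-0.56, 0.829, -0.0, 0.0]
ft_force: [0.1, 0.1, -0.0]
grip_width: 0.0455
```

```bash
python3 -c "
from h import *
report()
a=camera('side')[:,:,::-1][100:280,220:400];cv2.imwrite('pics/s3.png',cv2.resize(a,None,fx=3.3,fy=3.3,interpolation=cv2.INTER_CUBIC))
"
```

```text
t 3.58 mould [-3.700e+00  1.000e-01  1.816e+02] F(mould) [ 0.   0.1 -0. ] grip 45.5 q [ 0.15  0.46  1.7  -0.    0.98  2.1 ]
toolx [ 0.001 -1.    -0.   ] z [ 0.  0. -1.]
```

View pics/s3.png

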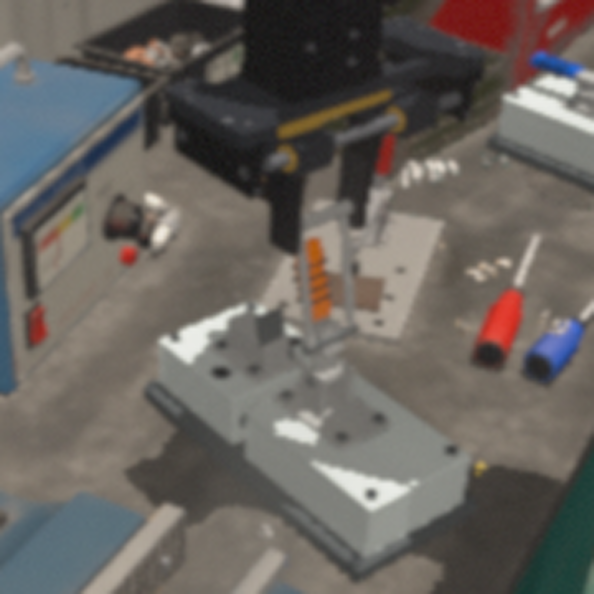

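Run:
```python
from h import *
def proj(n,pm):
    c=calibration(n);P=c["pose"];v=P[:3,:3].T@(m2w(pm)-P[:3,3]);u=c["K"]@v;return u[:2]/u[2]
z=lambda uv:((uv-[220,100])*3.3).round(0)
for n,p in [("tcp+",(-3.7,23,181.6)),("tcp-",(-3.7,-23,181.6)),("bar+",(-3.7,23,197)),("bar-",(-3.7,-23,197))]: print(n,z(proj("side",p)))
print("tri again")
S=lambda x,y:(x/3.3+220-.35,y/3.3+100-.35)
for s,y in (((303,212),23),((345,205),-23)):
    o,d=rays("side",S(*s));o=w2m(o);d=M.T@d[0]
    for yy in (y-2,y,):
        t=(yy-o[1])/d[1];print("at y",yy,(o+d*t*1).round(1) if abs(t)>10 else (o+t*d).round(1))
a=camera('wrist')[:,:,::-1];cv2.imwrite("pics/w3z.png",cv2.resize(a[190:320,180:400],None,fx=3.6,fy=3.6,interpolation=cv2.INTER_CUBIC))
```

```text
tcp+ [290. 244.]
tcp- [345. 222.]
bar+ [292. 223.]
bar- [347. 201.]
tri again
at y 21 [-10.1  21.  207.6]
at y 23 [-12.3  23.  209.3]
at y -25 [  0.9 -25.  192.4]
at y -23 [ -1.2 -23.  194. ]
```

View pics/w3z.png

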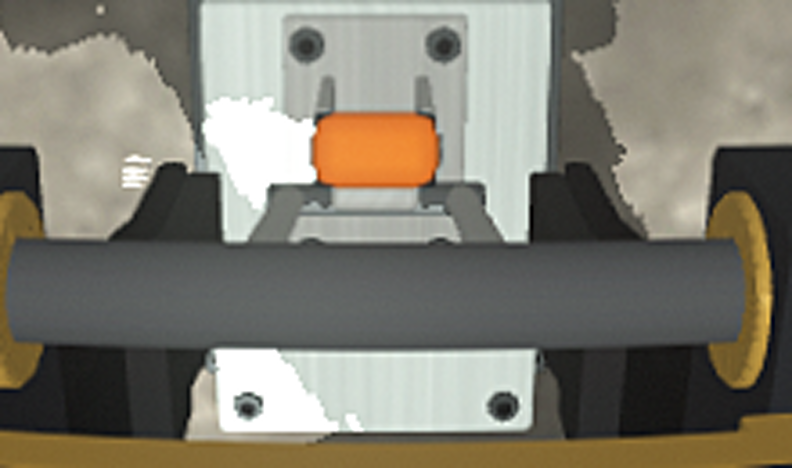

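Call:
{"fn": "drive_tool", "kwargs": {
  "plan": [
    {"offset": [0, 0, 0], "delta_rot": [0, 0, 0], "jaw": 4.2},
    {"offset": [0, 0, 0], "delta_rot": [0, 0, 0], "jaw": 4.2},
    {"offset": [0, -0.64, 0.17], "delta_rot": [0, 0, 0], "jaw": 4.2},
    {"offset": [0, -1.33, 0.42], "delta_rot": [0, 0, 0], "jaw": 4.2},
    {"offset": [0, -2.14, 0.79], "delta_rot": [0, 0, 0], "jaw": 4.2},
    {"offset": [0, -2.9, 1.25], "delta_rot": [0, 0, 0], "jaw": 4.2},
    {"offset": [0, -3.6, 1.8], "delta_rot": [0, 0, 0], "jaw": 4.2},
    {"offset": [0, -3.6, 1.8], "delta_rot": [0, 0, 0], "jaw": 4.2}
  ],
  "squeeze": 15
}}

```text
time: 4.35
position: [0.537, 0.1722, 0.1623]
tool_rot: [-0.559, 0.829, -0.0, 0.0]
ft_force: [1.5, 0.8, 2.5]
grip_width: 0.0457
```

```bash
python3 -c "
from h import *
report()
a=camera('side')[:,:,::-1][100:280,220:400];cv2.imwrite('pics/s4.png',cv2.resize(a,None,fx=3.3,fy=3.3,interpolation=cv2.INTER_CUBIC))
a=camera('wrist')[:,:,::-1];cv2.imwrite('pics/w4z.png',cv2.resize(a[100:320,180:400],None,fx=2.6,fy=2.6,interpolation=cv2.INTER_CUBIC))
"
```

```text
t 4.35 mould [3.440e+01 1.000e-01 1.623e+02] F(mould) [1.1 1.3 2.5] grip 45.7 q [ 0.11  0.52  1.65 -0.    0.97  2.07]
toolx [-0. -1. -0.] z [ 0.001  0.    -1.   ]
```

View pics/s4.png

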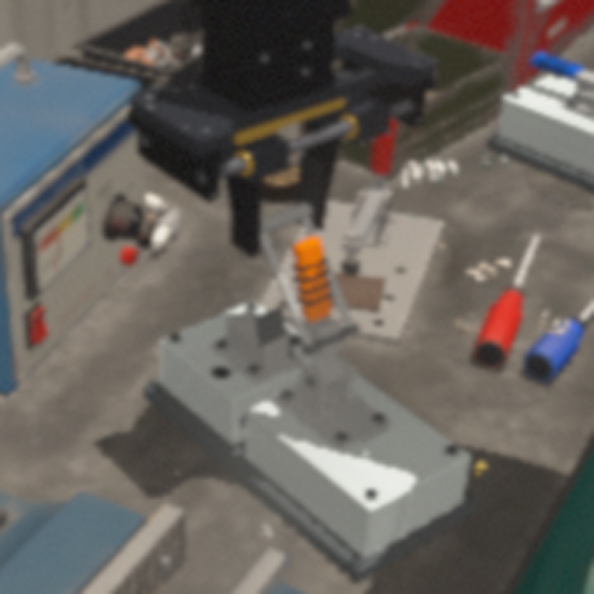

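View pics/w4z.png

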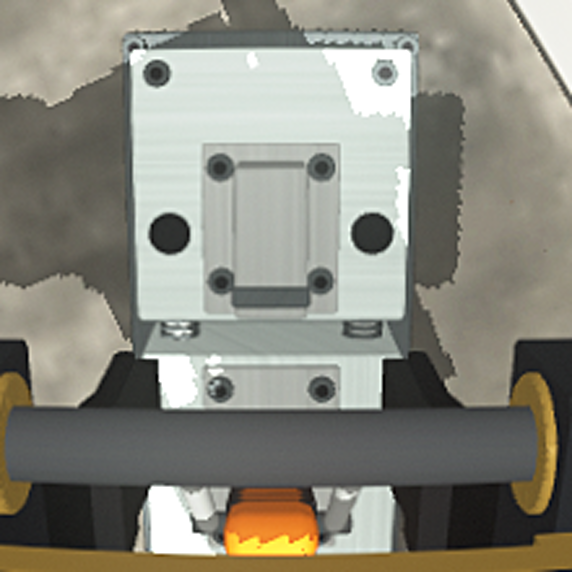

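The bar is held (45.7 mm) and the claw has swung to about 50°. I'll continue the arc to just above the pedestal.

Call:
{"fn": "drive_tool", "kwargs": {
  "plan": [
    {"offset": [0, -0.6, 0.75], "delta_rot": [0, 0, 0], "jaw": 4.2},
    {"offset": [0, -1.25, 1.55], "delta_rot": [0, 0, 0], "jaw": 4.2},
    {"offset": [0, -1.85, 2.6], "delta_rot": [0, 0, 0], "jaw": 4.2},
    {"offset": [0, -2.3, 3.55], "delta_rot": [0, 0, 0], "jaw": 4.2},
    {"offset": [0, -2.6, 4.7], "delta_rot": [0, 0, 0], "jaw": 4.2},
    {"offset": [0, -2.8, 5.7], "delta_rot": [0, 0, 0], "jaw": 4.2},
    {"offset": [0, -2.8, 6.9], "delta_rot": [0, 0, 0], "jaw": 4.2},
    {"offset": [0, -2.8, 6.9], "delta_rot": [0, 0, 0], "jaw": 4.2}
  ],
  "squeeze": 15
}}

```text
time: 5.12
position: [0.5596, 0.163, 0.0914]
tool_rot: [-0.559, 0.829, 0.002, -0.001]
ft_force: [2.6, 2.4, 0.1]
grip_width: 0.0454
```

```bash
python3 -c "
from h import *
report()
a=camera('side')[:,:,::-1][100:280,220:400];cv2.imwrite('pics/s5.png',cv2.resize(a,None,fx=3.3,fy=3.3,interpolation=cv2.INTER_CUBIC))
a=camera('wrist')[:,:,::-1];cv2.imwrite('pics/w5z.png',cv2.resize(a[100:320,180:400],None,fx=2.6,fy=2.6,interpolation=cv2.INTER_CUBIC))
"
```

```text
t 5.12 mould [58.8  0.1 91.4] F(mould) [1.5 3.2 0.1] grip 45.4 q [0.09 0.65 1.65 0.   0.85 2.04]
toolx [-0. -1.  0.] z [-0.004 -0.    -1.   ]
```

View pics/s5.png

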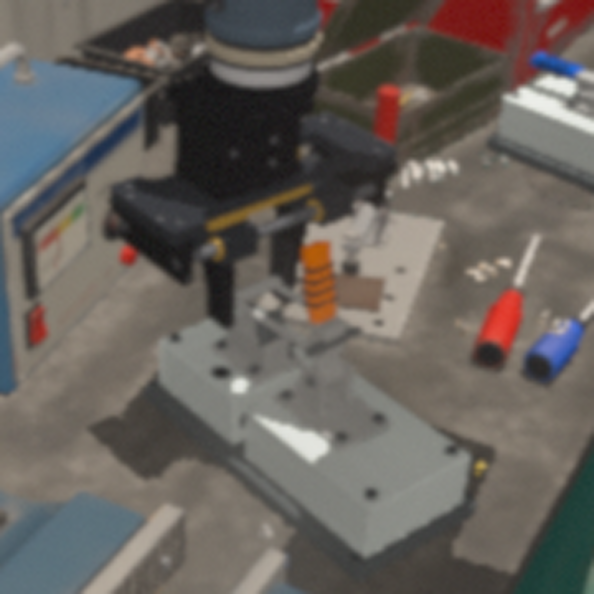

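View pics/w5z.png

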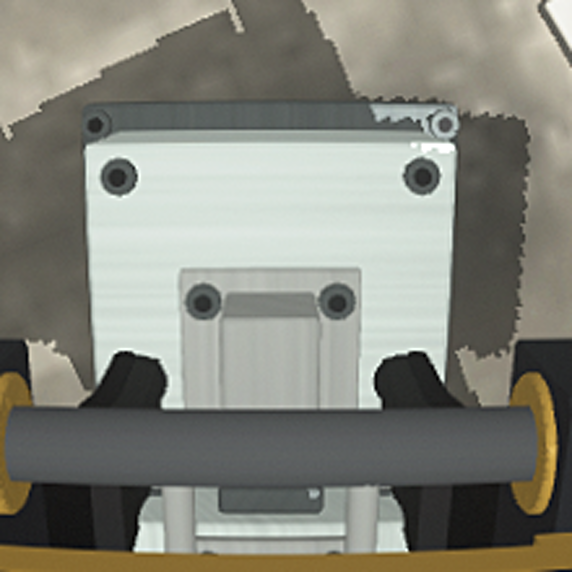

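Call:
{"fn": "drive_tool", "kwargs": {
  "plan": [
    {"offset": [0, 0, 0.4], "delta_rot": [0, 0, 0], "jaw": 4.2},
    {"offset": [0, 0, 0.8], "delta_rot": [0, 0, 0], "jaw": 4.2},
    {"offset": [0, 0.05, 1.2], "delta_rot": [0, 0, 0], "jaw": 4.2},
    {"offset": [0, 0.1, 1.6], "delta_rot": [0, 0, 0], "jaw": 4.2},
    {"offset": [0, 0.15, 1.9], "delta_rot": [0, 0, 0], "jaw": 4.2},
    {"offset": [0, 0.2, 2.1], "delta_rot": [0, 0, 0], "jaw": 4.2},
    {"offset": [0, 0.2, 2.1], "delta_rot": [0, 0, 0], "jaw": 4.2},
    {"offset": [0, 0.2, 2.1], "delta_rot": [0, 0, 0], "jaw": 4.2}
  ]
}}

```text
time: 5.88
position: [0.5588, 0.1634, 0.0734]
tool_rot: [-0.56, 0.829, 0.0, -0.0]
ft_force: [0.0, 2.4, 0.8]
grip_width: 0.0456
```

```bash
python3 -c "
from h import *
report()
a=camera('side')[:,:,::-1][100:280,220:400];cv2.imwrite('pics/s6.png',cv2.resize(a,None,fx=3.3,fy=3.3,interpolation=cv2.INTER_CUBIC))
"
```

```text
t 5.88 mould [58.   0.1 73.4] F(mould) [-0.9  2.2  0.8] grip 45.6 q [0.09 0.68 1.66 0.   0.81 2.05]
toolx [ 0.001 -1.     0.   ] z [-0.001 -0.    -1.   ]
```

View pics/s6.png

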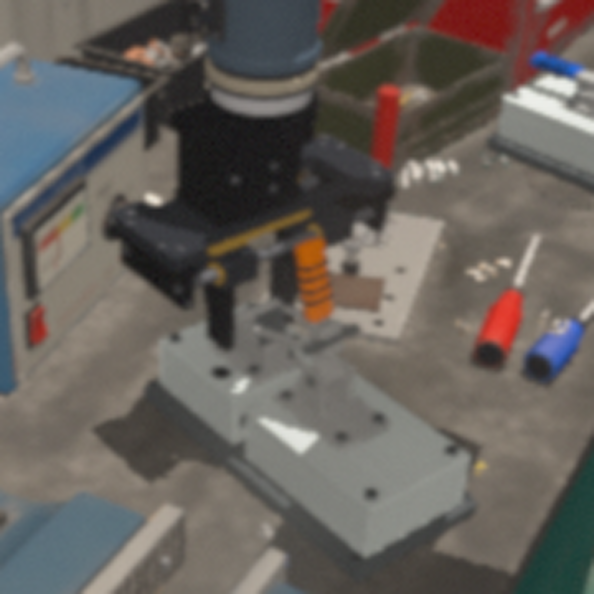

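Call:
{"fn": "drive_tool", "kwargs": {
  "plan": [
    {"offset": [0, 0, 0.1], "delta_rot": [0, 0, 0], "jaw": 4.2},
    {"offset": [0, 0, 0.2], "delta_rot": [0, 0, 0], "jaw": 4.2},
    {"offset": [0, 0, 0.25], "delta_rot": [0, 0, 0], "jaw": 4.2},
    {"offset": [0, 0, 0.3], "delta_rot": [0, 0, 0], "jaw": 4.2},
    {"offset": [0, 0, 0.3], "delta_rot": [0, 0, 0], "jaw": 4.2},
    {"offset": [0, 0, 0.3], "delta_rot": [0, 0, 0], "jaw": 4.2},
    {"offset": [0, 0, 0.3], "delta_rot": [0, 0, 0], "jaw": 4.2},
    {"offset": [0, 0, 0.3], "delta_rot": [0, 0, 0], "jaw": 4.2}
  ]
}}

```text
time: 6.6
position: [0.5591, 0.1633, 0.0706]
tool_rot: [-0.56, 0.829, -0.0, 0.0]
ft_force: [-1.9, 1.7, 1.9]
grip_width: 0.0453
```

Call:
{"fn": "drive_tool", "kwargs": {
  "plan": [
    {"offset": [0, 0, 0], "delta_rot": [0, 0, 0], "jaw": 4.6},
    {"offset": [0, 0, 0], "delta_rot": [0, 0, 0], "jaw": 5},
    {"offset": [0, 0, 0], "delta_rot": [0, 0, 0], "jaw": 5.6},
    {"offset": [0, 0, 0], "delta_rot": [0, 0, 0], "jaw": 6.2},
    {"offset": [0, 0, 0], "delta_rot": [0, 0, 0], "jaw": 6.6},
    {"offset": [0, 0, 0], "delta_rot": [0, 0, 0], "jaw": 6.6},
    {"offset": [0, 0, 0], "delta_rot": [0, 0, 0], "jaw": 6.6},
    {"offset": [0, 0, 0], "delta_rot": [0, 0, 0], "jaw": 6.6}
  ]
}}

```text
time: 7.27
position: [0.5591, 0.1632, 0.0706]
tool_rot: [-0.56, 0.829, -0.0, 0.0]
ft_force: [-0.7, 0.2, 0.4]
grip_width: 0.0655
```

Call:
{"fn": "drive_tool", "kwargs": {
  "plan": [
    {"offset": [0, 0, -1], "delta_rot": [0, 0, 0], "jaw": 6.6},
    {"offset": [0, 0, -2.5], "delta_rot": [0, 0, 0], "jaw": 6.6},
    {"offset": [0, 0, -4.5], "delta_rot": [0, 0, 0], "jaw": 6.6},
    {"offset": [0, 0, -6.5], "delta_rot": [0, 0, 0], "jaw": 6.6},
    {"offset": [0, 0, -8.5], "delta_rot": [0, 0, 0], "jaw": 6.6},
    {"offset": [0, 0, -10], "delta_rot": [0, 0, 0], "jaw": 6},
    {"offset": [0, 0, -11], "delta_rot": [0, 0, 0], "jaw": 4},
    {"offset": [0, 0, -11], "delta_rot": [0, 0, 0], "jaw": 2}
  ]
}}

```text
time: 7.93
position: [0.5607, 0.1635, 0.1835]
tool_rot: [-0.56, 0.829, -0.001, 0.002]
ft_force: [0.0, 0.2, 0.5]
grip_width: 0.0541
```

```bash
python3 -c "
from h import *
report()
a=camera('side')[:,:,::-1][100:280,220:400];cv2.imwrite('pics/s7.png',cv2.resize(a,None,fx=3.3,fy=3.3,interpolation=cv2.INTER_CUBIC))
a=camera('wrist')[:,:,::-1];cv2.imwrite('pics/w7.png',a)
"
```

```text
t 7.93 mould [ 59.7   0.9 183.5] F(mould) [-0.   0.2  0.5] grip 54.1 q [ 0.09  0.52  1.58 -0.    1.04  2.05]
toolx [ 0.001 -1.    -0.003] z [ 0.005  0.003 -1.   ]
```

View pics/s7.png

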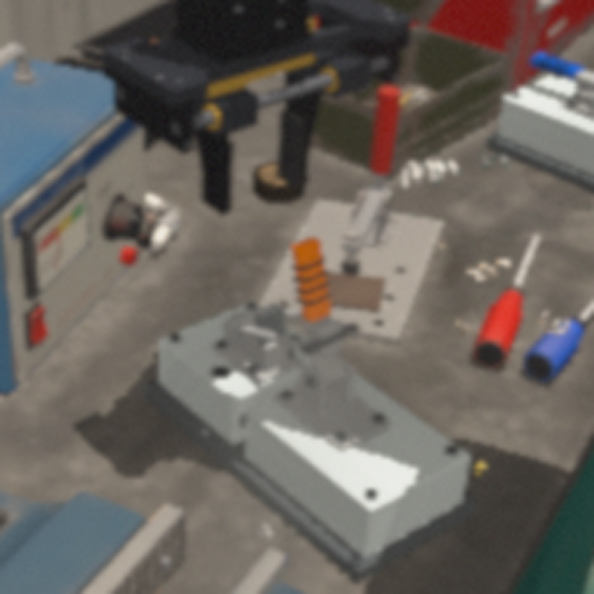

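View pics/w7.png

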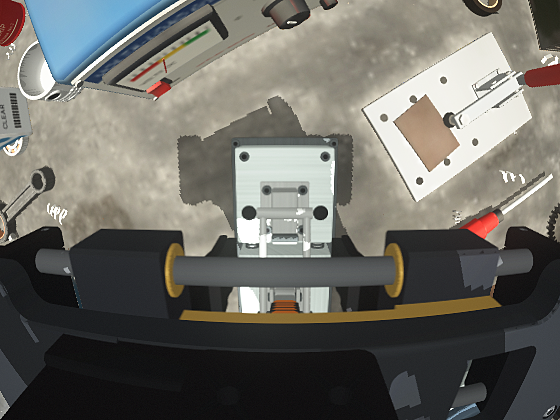

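```bash
python3 -c "
from h import *
a=cv2.imread('pics/w7.png');cv2.imwrite('pics/w7z.png',cv2.resize(a[130:320,220:350],None,fx=3.1,fy=3.1,interpolation=cv2.INTER_CUBIC))
for uv in [(247,212),(322,212),(284,206),(284,217)]: print(uv,won(uv,85))
for uv in [(284,222),(284,239)]: print(uv,won(uv,100))
"
```

```text
(247, 212) [58.  31.1 85. ]
(322, 212) [ 58.  -30.4  85. ]
(284, 206) [63.1  0.8 85. ]
(284, 217) [53.8  0.8 85. ]
(284, 222) [ 53.9   0.8 100. ]
(284, 239) [ 39.9   0.8 100. ]
```

View pics/w7z.png

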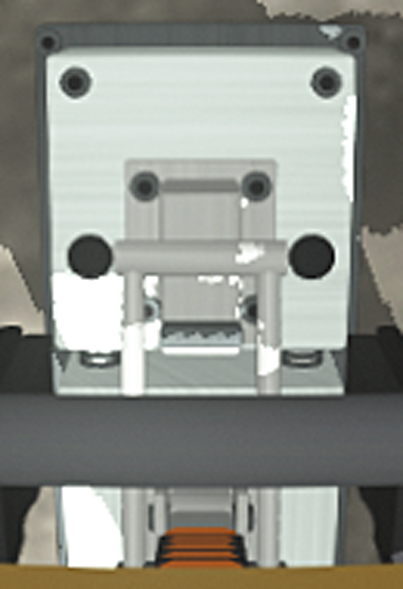

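The bar lies at mould x≈57.5 behind the post (target 50–62), with a measured length of 46 mm, and it is released. Next I close the fingers and bring them to the lever's +x face.

Call:
{"fn": "drive_tool", "kwargs": {
  "plan": [
    {"offset": [0, 0, 0], "delta_rot": [0, 0, 0], "jaw": 0},
    {"offset": [0, 0.2, 0.2], "delta_rot": [0, 0, 0], "jaw": 0},
    {"offset": [0, 0.6, 0.7], "delta_rot": [0, 0, 0], "jaw": 0},
    {"offset": [0, 1.0, 1.2], "delta_rot": [0, 0, 0], "jaw": 0},
    {"offset": [0, 1.5, 1.8], "delta_rot": [0, 0, 0], "jaw": 0},
    {"offset": [0.1, 2.0, 2.4], "delta_rot": [0, 0, 0], "jaw": 0},
    {"offset": [0.1, 2.0, 2.4], "delta_rot": [0, 0, 0], "jaw": 0},
    {"offset": [0.1, 2.0, 2.4], "delta_rot": [0, 0, 0], "jaw": 0}
  ]
}}

```text
time: 8.7
position: [0.5392, 0.17, 0.1558]
tool_rot: [-0.56, 0.829, 0.0, -0.001]
ft_force: [-0.0, 0.0, 0.1]
grip_width: 0.0012
```

```bash
python3 -c "
from h import *
report()
a=camera('side')[:,:,::-1][100:280,220:400];cv2.imwrite('pics/s8.png',cv2.resize(a,None,fx=3.3,fy=3.3,interpolation=cv2.INTER_CUBIC))
"
```

```text
t 8.70 mould [ 37.3  -1.1 155.8] F(mould) [-0.1  0.   0.1] grip 1.2 q [ 0.11  0.54  1.65 -0.    0.96  2.06]
toolx [ 0.001 -1.     0.001] z [-0.002 -0.001 -1.   ]
```

View pics/s8.png

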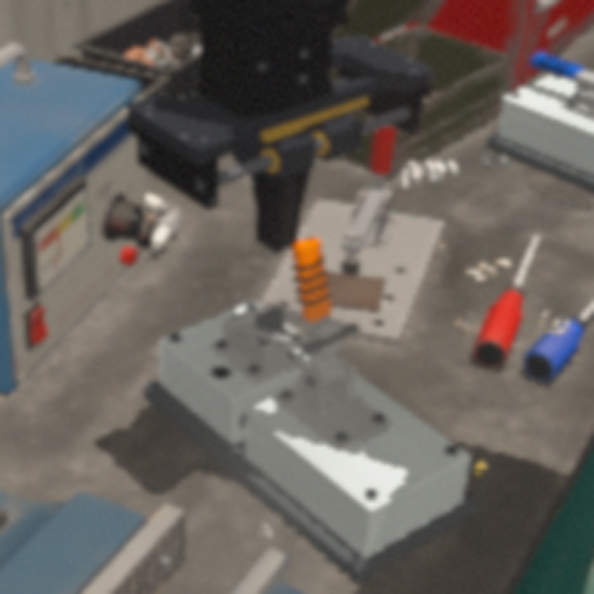

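Call:
{"fn": "drive_tool", "kwargs": {
  "plan": [
    {"offset": [0, 0.8, 0], "delta_rot": [0, 0, 0], "jaw": 0},
    {"offset": [0, 1.6, 0], "delta_rot": [0, 0, 0], "jaw": 0},
    {"offset": [0, 2.2, 0], "delta_rot": [0, 0, 0], "jaw": 0},
    {"offset": [0, 2.7, 0], "delta_rot": [0, 0, 0], "jaw": 0},
    {"offset": [0, 3.2, 0], "delta_rot": [0, 0, 0], "jaw": 0},
    {"offset": [0, 3.7, 0], "delta_rot": [0, 0, 0], "jaw": 0},
    {"offset": [0, 4.2, 0], "delta_rot": [0, 0, 0], "jaw": 0},
    {"offset": [0, 4.2, 0], "delta_rot": [0, 0, 0], "jaw": 0}
  ],
  "squeeze": 20
}}

```text
time: 9.42
position: [0.4997, 0.186, 0.1565]
tool_rot: [-0.56, 0.829, 0.0, -0.001]
ft_force: [-0.3, -0.1, -0.7]
grip_width: 0.0008
```

```bash
python3 -c "
from h import *
report()
a=camera('side')[:,:,::-1][100:280,220:400];cv2.imwrite('pics/s9.png',cv2.resize(a,None,fx=3.3,fy=3.3,interpolation=cv2.INTER_CUBIC))
a=camera('wrist')[:,:,::-1];cv2.imwrite('pics/w9.png',cv2.resize(a[130:320,220:350],None,fx=3.1,fy=3.1,interpolation=cv2.INTER_CUBIC))
"
```

```text
t 9.42 mould [ -5.3  -1.1 156.5] F(mould) [-0.3 -0.2 -0.7] grip 0.8 q [0.15 0.5  1.73 0.   0.92 2.1 ]
toolx [ 0.001 -1.     0.001] z [-0.002 -0.001 -1.   ]
```

View pics/s9.png

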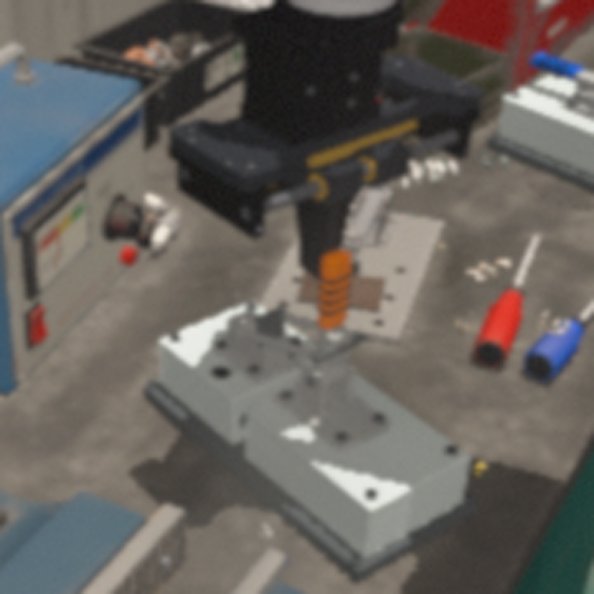

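View pics/w9.png

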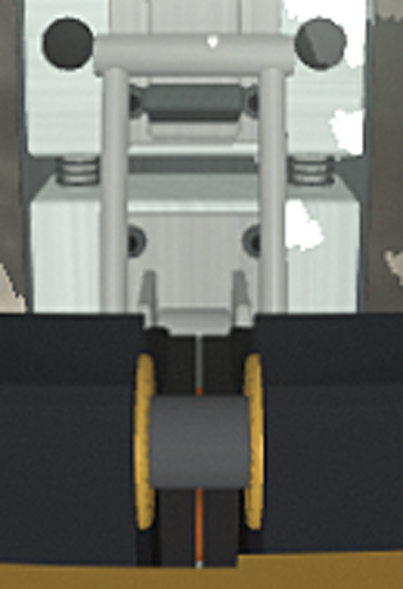

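The lever is near upright and the bar is still behind the keeper. I'll continue pushing along the arc.

Call:
{"fn": "drive_tool", "kwargs": {
  "plan": [
    {"offset": [0, 0.65, 0], "delta_rot": [0, 0, 0], "jaw": 0},
    {"offset": [0, 1.3, -0.1], "delta_rot": [0, 0, 0], "jaw": 0},
    {"offset": [0, 1.95, -0.1], "delta_rot": [0, 0, 0], "jaw": 0},
    {"offset": [0, 2.6, 0], "delta_rot": [0, 0, 0], "jaw": 0},
    {"offset": [0, 3.3, 0.1], "delta_rot": [0, 0, 0], "jaw": 0},
    {"offset": [0, 3.9, 0.35], "delta_rot": [0, 0, 0], "jaw": 0},
    {"offset": [0, 4.5, 0.65], "delta_rot": [0, 0, 0], "jaw": 0},
    {"offset": [0, 5.0, 0.95], "delta_rot": [0, 0, 0], "jaw": 0}
  ]
}}

```text
time: 10.18
position: [0.4543, 0.2046, 0.147]
tool_rot: [-0.56, 0.829, -0.0, 0.0]
ft_force: [3.0, -0.2, 1.0]
grip_width: 0.0002
```

```bash
python3 -c "
from h import *
report()
a=camera('side')[:,:,::-1][100:280,220:400];cv2.imwrite('pics/s10.png',cv2.resize(a,None,fx=3.3,fy=3.3,interpolation=cv2.INTER_CUBIC))
a=camera('wrist')[:,:,::-1];cv2.imwrite('pics/w10.png',cv2.resize(a[70:320,220:350],None,fx=2.3,fy=2.3,interpolation=cv2.INTER_CUBIC))
"
```

```text
t 10.18 mould [-54.3  -0.8 147. ] F(mould) [2.8 1.  1. ] grip 0.2 q [0.2  0.47 1.82 0.   0.85 2.15]
toolx [ 0.001 -1.    -0.001] z [ 0.     0.001 -1.   ]
```

View pics/s10.png

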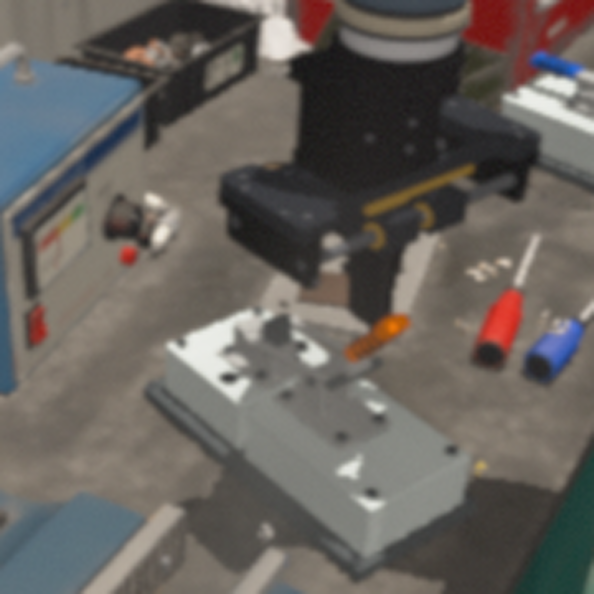

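View pics/w10.png

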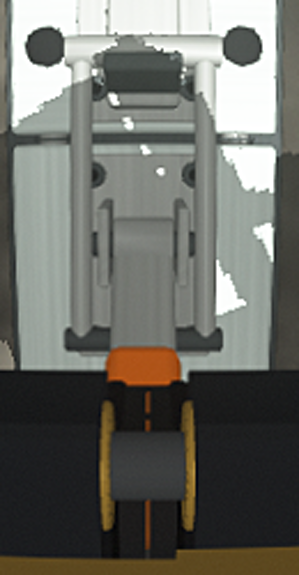

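The gap is closing and the bar is hooked against the post. I'll continue down over centre.

Call:
{"fn": "drive_tool", "kwargs": {
  "plan": [
    {"offset": [0, 0.65, 0.45], "delta_rot": [0, 0, 0], "jaw": 0},
    {"offset": [0, 1.2, 0.95], "delta_rot": [0, 0, 0], "jaw": 0},
    {"offset": [0, 1.7, 1.45], "delta_rot": [0, 0, 0], "jaw": 0},
    {"offset": [0, 2.1, 2.0], "delta_rot": [0, 0, 0], "jaw": 0},
    {"offset": [0, 2.45, 2.6], "delta_rot": [0, 0, 0], "jaw": 0},
    {"offset": [0, 2.75, 3.2], "delta_rot": [0, 0, 0], "jaw": 0},
    {"offset": [0, 3.0, 3.8], "delta_rot": [0, 0, 0], "jaw": 0},
    {"offset": [0, 3.2, 4.4], "delta_rot": [0, 0, 0], "jaw": 0}
  ]
}}

```text
time: 10.95
position: [0.4239, 0.2162, 0.1021]
tool_rot: [-0.56, 0.829, 0.0, -0.001]
ft_force: [0.2, 0.3, 0.7]
grip_width: 0.0005
```

```bash
python3 -c "
from h import *
report()
"
```

```text
t 10.95 mould [-86.9  -1.5 102.1] F(mould) [0.1 0.4 0.7] grip 0.5 q [0.24 0.53 1.91 0.   0.7  2.19]
toolx [ 0.001 -1.     0.001] z [-0.002 -0.001 -1.   ]
```

Call:
{"fn": "drive_tool", "kwargs": {
  "plan": [
    {"offset": [0, 0.05, 0.4], "delta_rot": [0, 0, 0], "jaw": 0},
    {"offset": [0, 0.1, 0.8], "delta_rot": [0, 0, 0], "jaw": 0},
    {"offset": [0, 0.1, 1.0], "delta_rot": [0, 0, 0], "jaw": 0},
    {"offset": [0, 0.1, 1.2], "delta_rot": [0, 0, 0], "jaw": 0},
    {"offset": [0, 0.1, 1.3], "delta_rot": [0, 0, 0], "jaw": 0},
    {"offset": [0, 0.1, 1.4], "delta_rot": [0, 0, 0], "jaw": 0},
    {"offset": [0, 0.1, 1.4], "delta_rot": [0, 0, 0], "jaw": 0},
    {"offset": [0, 0.1, 1.4], "delta_rot": [0, 0, 0], "jaw": 0}
  ]
}}

```text
time: 11.62
position: [0.4243, 0.2165, 0.0894]
tool_rot: [-0.56, 0.829, -0.0, 0.0]
ft_force: [-0.4, -1.3, 1.9]
grip_width: -0.0
```

```bash
python3 -c "
from h import *
report()
"
```

```text
t 11.62 mould [-86.6  -1.   89.4] F(mould) [ 0.1 -1.3  1.9] grip -0.0 q [ 0.24  0.56  1.92 -0.    0.67  2.19]
toolx [ 0.001 -1.    -0.   ] z [ 0.  0. -1.]
```

Call:
{"fn": "drive_tool", "kwargs": {
  "plan": [
    {"offset": [0, 0, 0.1], "delta_rot": [0, 0, 0], "jaw": 0},
    {"offset": [0, 0, 0.2], "delta_rot": [0, 0, 0], "jaw": 0},
    {"offset": [0, 0, 0.2], "delta_rot": [0, 0, 0], "jaw": 0},
    {"offset": [0, 0, 0.2], "delta_rot": [0, 0, 0], "jaw": 0},
    {"offset": [0, 0, 0.2], "delta_rot": [0, 0, 0], "jaw": 0},
    {"offset": [0, 0, 0.2], "delta_rot": [0, 0, 0], "jaw": 0},
    {"offset": [0, 0, 0.2], "delta_rot": [0, 0, 0], "jaw": 0},
    {"offset": [0, 0, 0.2], "delta_rot": [0, 0, 0], "jaw": 0}
  ]
}}

```text
time: 12.28
position: [0.4244, 0.2166, 0.089]
tool_rot: [-0.56, 0.829, -0.0, 0.001]
ft_force: [-3.8, -0.7, 17.6]
grip_width: 0.0006
```

The lever is on its stop: z = 89.0 mm with 17.6 N of reaction. I'll retract and check.

Call:
{"fn": "drive_tool", "kwargs": {
  "plan": [
    {"offset": [0, 0, -0.5], "delta_rot": [0, 0, 0], "jaw": 0},
    {"offset": [0, 0, -2], "delta_rot": [0, 0, 0], "jaw": 0},
    {"offset": [0, 0, -4], "delta_rot": [0, 0, 0], "jaw": 0},
    {"offset": [0, 0, -7], "delta_rot": [0, 0, 0], "jaw": 0},
    {"offset": [0, 0, -10], "delta_rot": [0, 0, 0], "jaw": 0},
    {"offset": [0, 0, -13], "delta_rot": [0, 0, 0], "jaw": 0},
    {"offset": [0, 0, -15], "delta_rot": [0, 0, 0], "jaw": 0},
    {"offset": [0, 0, -15], "delta_rot": [0, 0, 0], "jaw": 0}
  ]
}}

```text
time: 12.95
position: [0.4271, 0.2174, 0.2414]
tool_rot: [-0.56, 0.829, -0.002, 0.005]
ft_force: [0.8, 0.0, -0.5]
grip_width: 0.0006
```

Call:
{"fn": "drive_tool", "kwargs": {
  "plan": [
    {"offset": [3, 0, 0], "delta_rot": [0, 0, 0], "jaw": 0},
    {"offset": [6, 0, 0], "delta_rot": [0, 0, 0], "jaw": 0},
    {"offset": [9, 0, 0], "delta_rot": [0, 0, 0], "jaw": 0},
    {"offset": [12, 0, 0], "delta_rot": [0, 0, 0], "jaw": 0},
    {"offset": [15, 0, 0], "delta_rot": [0, 0, 0], "jaw": 0},
    {"offset": [18, 0, 0], "delta_rot": [0, 0, 0], "jaw": 0},
    {"offset": [20, 0, 0], "delta_rot": [0, 0, 0], "jaw": 0},
    {"offset": [20, 0, 0], "delta_rot": [0, 0, 0], "jaw": 0}
  ]
}}

```text
time: 13.62
position: [0.3475, 0.0291, 0.2363]
tool_rot: [-0.558, 0.83, 0.001, -0.001]
ft_force: [-0.1, 0.5, -0.1]
grip_width: 0.0007
```

```bash
python3 -c "
from h import *
report()
a=camera('side')[:,:,::-1][140:280,250:380];cv2.imwrite('pics/s12.png',cv2.resize(a,None,fx=4.2,fy=4.2,interpolation=cv2.INTER_CUBIC))
a=camera('top')[:,:,::-1][160:320,240:370];cv2.imwrite('pics/t12.png',cv2.resize(a,None,fx=3.7,fy=3.7,interpolation=cv2.INTER_CUBIC))
"
```

```text
t 13.62 mould [ -87.6 -203.6  236.3] F(mould) [-0.3  0.4 -0.1] grip 0.7 q [-0.24  0.12  2.05 -0.    0.97  1.72]
toolx [-0.003 -1.     0.001] z [-0.002 -0.001 -1.   ]
```

View pics/s12.png

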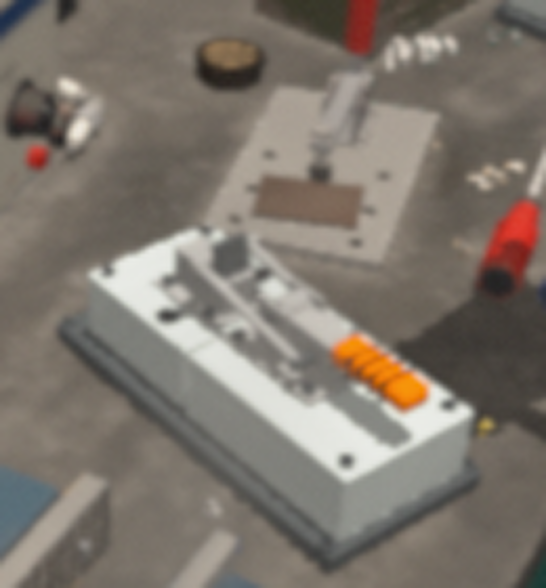

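View pics/t12.png

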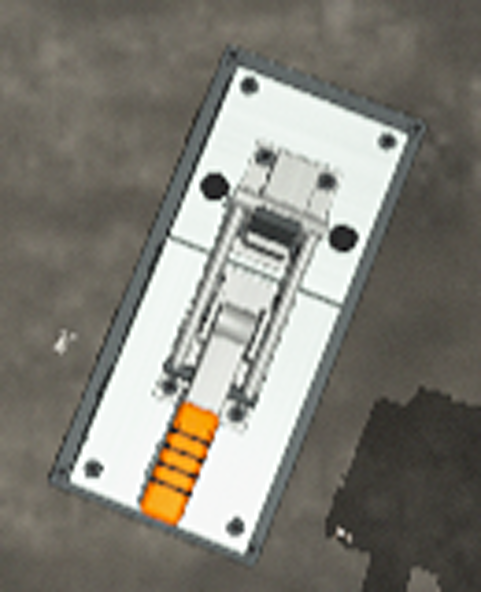

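The lever is flat, the bar is behind the keeper, and only a hairline of gap remains. The arm is clear and at rest, so I'm handing in.

```bash
python3 -c "
from h import *
print(hand_in())"
```

```text
the job is handed in; nothing more can be done
None
```

The mould is latched and the job is handed in; the last move ended at 13.6 s of the 48 s allowed.

**What I did:** I pinched the claw's crossbar by its ends, swung it over the keeper post and laid it on the pedestal. It lay at mould x ≈ 57.5 mm, within the 50–62 mm asked for. I then let go, closed the fingers and pushed the orange lever back and down over centre.

**Last checks:**
- **Lever:** It met its stop at z = 89.0 mm with 17.6 N on the tool, the highest force I read after any move. After I backed off, both camera views showed it lying flat.
- **Crossbar and gap:** The bar was still behind the keeper, and only a hairline showed between the halves. I judged the gap by eye in the top view and did not measure it.
- **Robot:** The arm was clear of the mould, with no contact force showing.

**Disagreements:**
- The tool landed about 4 mm off sideways before the grasp, and I corrected it before closing the fingers.
- My first views disagreed by about 2–3 mm on the mould's centre line, which did not affect the result.

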